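Raise the counterweighted wheel guard of a tool grinder

TASK

Open the bench tool grinder for a wheel change: with the fingertips push the front bar of its counterweighted wheel guard upwards, past the balance point, so that the guard swings back onto its stop and stays raised by itself. Push it steadily, and do not pinch the bar or fling the guard. Leave the tool bit on the tool rest, the wrench in the tray, and the can and dressing stick on the bench where they are.

Things in the scene. Friction and masses are not known exactly. Their poses are not given: they have to be found in the camera images.
- grinder: white bench tool grinder, fixed, at a new place and turn each time. Origin: on the bench surface. Its x points from its front (operator) side to its back, y to its left, z up. In this frame: tray x -0.175 to 0.195, y -0.18 to 0.24, 45 mm high; motor housing x -0.08 to 0.12, y 0.08 to 0.24, 203 mm high; 125 mm wheel at y 0, axis along y at x -0.015, z 0.115
- hose_top (a point): top of the curved metal coolant hose (15 mm thick) at z 0.285 over the motor housing; it leaves the housing at its top and comes down in front at x -0.08, y 0.10 of the grinder's frame, ending 150 mm above the bench
- tool_rest (a point): middle of the top face of the flat steel tool rest in front of the wheel, 70 mm (grinder's x) by 100 mm (y), 110 mm above the bench
- guard (a joint): hinge of the wheel guard (rad), axis along the grinder's y: 0 = closed over the wheel; grows as its front goes up and back; 1.66 = raised, on its rear stop. A tail counterweight takes most of the weight: 2 to 4 N lift it at the bar, none at the balance point, near 1.03 rad. Let go before that, it falls shut; past 1.2 it falls back by itself onto the rear stop (damped, about 1 s) and stays
- guard_pivot (a point): centre of the guard's hinge axis, at x 0.06, y 0, z 0.16 of the grinder's frame; its axes are the grinder's
- guard_bar (a point): middle of the guard's push bar: round steel, 14 mm thick, 110 mm long, along the grinder's y, moving with the guard. Closed: 185 mm in front of the pivot and 30 mm above it, 80 mm above the tool rest. Two flat holders join it 44 mm either side of its middle (80 mm free between). The guard's grey hood, 90 mm wide, stands 20 mm behind it; below and in front it is free
- tool_bit: square steel lathe tool bit, 12 x 12 x 95 mm, lying loose across the tool rest (its length along its own y; origin under its middle); stays there
- spray_can: aluminium can, 54 mm diameter, 140 mm high, standing loose on the bench to the right of the grinder; origin at the centre of its underside; stays there
- flange_wrench: steel wrench about 160 mm long, lying loose on the floor of the grinder's tray (6 mm above the bench), to the right of the wheel, along its own x; stays there
- dressing_stick: dark grey abrasive dressing stick, 24 x 24 x 110 mm, lying loose on the bench to the left of the grinder along its own y; stays there
There are look-alikes about, which are no part of the job. Of the things that look like the spray_can, take the one that is farthest to the robot's left at the start.

How it is judged:
On the way, in this order (a step that is already met when the one before it is completed fails the run):
1. the fingers push the guard up (guard between 0.35 rad and the balance point, in contact with the fingers) (value of joint guard between 0.35 and 1.1 rad and contact force between the fingers and grinder above 0.2 N), for 0.05 s.
2. the guard rests raised on its rear stop (value of joint guard above 1.6 rad and velocity of joint guard below 0.1 rad/s), for 0.2 s.
At the end, for the whole second after the job is handed in: the guard is at rest on its rear stop (over 1.6 of 1.66 rad); tool bit within 10 mm, can (upright), wrench and dressing stick within 15 mm of where they began (value of joint guard above 1.6 rad and velocity of joint guard between -0.05 and 0.05 rad/s and distance of tool_bit from where it was at the start of the episode below 0.01 m and distance of each of spray_can, flange_wrench, dressing_stick from where it was at the start of the episode below 0.015 m and angle between spray_can's own z axis and vertical below 0.1 rad); the robot touches nothing.
It fails at once if guard flung or slammed (faster than 3 rad/s) (velocity of joint guard above 3 rad/s or velocity of joint guard below -3 rad/s).
It fails at once if guard or machine pinched or forced (fingers press on it with more than 36 N) (contact force between the fingers and grinder above 36 N).
It fails at once if tool bit moved or lifted off the rest (distance of tool_bit from where it was at the start of the episode above 0.02 m).
It fails at once if a thing on the bench moved, lifted or knocked over (distance of any of spray_can, flange_wrench, dressing_stick from where it was at the start of the episode above 0.03 m or angle between spray_can's own z axis and vertical above 0.3 rad).
It also fails if it takes over 40 s, if anything falls off the work surface, if the arm or the gripper's body presses on something with over 40 N, if the wrist force passes 120 N, or if a joint passes its speed limit or range.

ROBOT

A 6-joint arm with a two-finger parallel gripper is mounted at the origin on the work surface. World frame = base frame: x ahead of the robot, y to its left, z up, the work surface at z = 0. Lengths are in m, angles in rad, forces in N, time in s.
With the tool pointing down it reaches from about 0.375 to 0.9 m from the base axis. Payload 3.1 kg.
Tool frame: the origin (TCP) lies midway between the tips of the shut fingers; the grasp point (between the pads) lies 19 mm behind it; z points along the fingers, y is the line along which they close (so a half turn about z gives the same grasp; the last joint's range is limited). The gripper opens to 85 mm and grips with 20 to 120 N. Pads are 22 mm wide; open, the fingers measure 114 mm over their backs; the gripper's body (76 mm by 85 mm) begins 54 mm behind the grasp point. The pads swing forward as they close: fully open they stand 13 mm farther back than shut.
Start: joints at [-1.45, 0.527, 1.433, -0, 1.181, -0.178], TCP at [0.185, -0.597, 0.231] pointing down, gripper open.
Joint ranges: [-3.08, 3.08], [-0.75, 2.2], [0.22, 2.44], [-1.43, 4.57], [0, 2.65], [-2.85, 2.85]. Speed limits (rad/s): [2.79, 2.79, 3.14, 3.14, 3.14, 3.14].

INTERFACE

Orientations are given as a unit quaternion [x, y, z, w].
In Python, from station import manip gives the robot as it stands.
- The arm moves only by the tool step_arm, never from a script. Its argument "targets" is text: rows parted by semicolons, each of 4 numbers parted by spaces: the shift along the tool's x, y, z in mm, then the turn about the tool's z in degrees. A call has 1 to 12 rows; each row is the pose to reach, as a shift and turn from the pose commanded when the call began, along the tool's axes at that moment; what a row does not reach only later rows make up. A row lasts 1/10 s, in which the tool goes at most 50 mm and 8.59 degrees, less where a joint would pass 70% of its speed; a pose out of reach is approached as far as the arm can. A call with a gripper value outside its range is refused whole. "gripper" is the closure, from 0 (fully open) to 1 (shut), set as the call begins (left out, the last holds). The fingers move at their own pace and stop on an object; "squeeze" is the grip in N (left out, the last holds). Time passes only in rows, so rows that repeat a pose let the fingers close. It gives the time, the measured TCP pose, the force, the opening and the grip force at its end, in the units of the state.
- manip.sense(): the state, without advancing time (a new reading comes with each control period).
- manip.snapshot(name): name is "scene" or "side" or "wrist"; returns the picture (420x560x3 uint8, red, green, blue); there is no depth.
- manip.get_calibration(name): a dict with "fov_y" (degrees; the focal length in pixels is half the picture's height over the tangent of half this angle, whatever the lens; pixels are square), "cx", "cy" (the principal point, pixels), "extrinsics" (4x4, takes a point from camera to world coordinates); the wrist camera has in their place "tool_from_camera" (4x4, takes a point from camera to tool coordinates, whose origin is the TCP and whose axes are the flange's). Camera axes: x right, y down, z forward; pixel columns grow to the right and rows downward; lengths in m; the calibration is good to about 2 mm. A picture is of the moment at which its call begins: read the wrist's pose just before it. get_calibration takes no time and is no camera call.
- manip.sign_off(): hands the job in; it is judged then, once.
Trained networks look in the newest picture that a camera, given by its name, has taken for a name from the list of things; names that differ only in an ending like _2 or _b are one class to them, and where a whole thing is asked for, a point or a joint stands for the part that bears it (a point fixed in the world has none). Each returns a list of dicts, best first, with "p" (0 to 1); they miss things now and then, are a little off and sometimes report something else, mostly with a low value. They report only what shows in the picture. A call takes as long as a camera call. They do not tell look-alikes from the thing itself.
- manip.recognise(camera, query): "position" ([column, row] in pixels, amid what is visible of it).
- manip.masks_of(camera, query): "pixels" (420x560 bool, what is visible of it) and "position" ([column, row] in pixels, amid what is visible of it).
- manip.mark_of(camera, query): "position" ([column, row] in pixels: a listed point, or the origin of a listed thing).
The state is a dict: "t": time; "q": joint angles; "qd": joint speeds; "tau": joint torques, N m; "tcp_pos": TCP position; "tool_rot": TCP orientation; "force": force on the tool from outside, world axes, zero at the start; "ft_torque": the same for the moment, N m; "finger_gap": opening from 0.0 (shut) to 1.0 (fully open); "gripper_force": force on a finger pad.
Only numpy, scipy, OpenCV 4.12 (cv2) and the standard library are available. Lean on these libraries where they do the work, as an engineer would, in place of code of your own. Each camera call takes 0.05 s, during which the arm holds its last target. There are 200 camera calls.

## Working session

There is one attempt and no reset: what is moved stays moved. The work goes in short steps, Python scripts to look and compute and a tool call to move; the robot and the scene stay as the last step left them, time stands still between calls to the robot, and variables do not carry over. Pictures are saved under pics/ and viewed, at most 10 in all, crops included, and the job is handed in when it is done.

Besides the shell and the picture viewer there is one more tool, called after "Call:" as a command line: name --argument value ..., lists and objects as JSON in quotes. step_arm: Moves the arm, as the interface text tells. Its arguments: {"type":"object","properties":{"targets":{"type":"string"},"gripper":{"type":"number"},"squeeze":{"type":"number"}},"required":["targets"]}

```bash
mkdir -p pics
cat > h.py <<'E'
import numpy as np, cv2
from station import manip
from scipy.spatial.transform import Rotation as R
def cam(n):
    c=manip.get_calibration(n); f=210/np.tan(np.radians(c['fov_y'])/2)
    K=np.array([[f,0,c['cx']],[0,f,c['cy']],[0,0,1]])
    if 'extrinsics' in c: T=np.array(c['extrinsics'])
    else:
        s=manip.sense(); W=np.eye(4); W[:3,:3]=R.from_quat(s['tool_rot']).as_matrix(); W[:3,3]=s['tcp_pos']
        T=W@np.array(c['tool_from_camera'])
    return K,T
def proj(K,T,p):
    q=(np.atleast_2d(p)-T[:3,3])@T[:3,:3]; q=q@K.T; return q[:,:2]/q[:,2:]
def ray(K,T,uv): 
    d=T[:3,:3]@np.linalg.solve(K,[uv[0],uv[1],1]); return T[:3,3],d/np.linalg.norm(d)
def atz(K,T,uv,z):
    o,d=ray(K,T,uv); return o+d*(z-o[2])/d[2]
E
python3 - <<'E'
from h import *
s=manip.sense(); print(s['t'],s['tcp_pos'],s['tool_rot'],s['force'])
ims=[]
for n in ['scene','side']:
    c=manip.get_calibration(n); print(n,c)
    K,T=cam(n); im=manip.snapshot(n); cv2.imwrite(f'pics/{n}0.png',im[...,::-1])
    for q,z in [('guard_bar',.19),('guard_pivot',.16),('tool_rest',.11),('hose_top',.285),('tool_bit',.11),('spray_can',0),('flange_wrench',.006),('dressing_stick',0),('grinder',0)]:
        for r in manip.mark_of(n,q)[:3]: print(q,np.round(r['position'],1),round(r['p'],2),np.round(atz(K,T,r['position'],z),3))
E
```

```text
0.0 [ 0.18451796 -0.59639015  0.23035568] [ 9.88787522e-01  1.49325437e-01  2.65744362e-05 -1.07218399e-03] [ 0.38798983 -0.33131217  0.09193144]
scene {'fov_y': 46.26653789091861, 'cx': 280.3688045675985, 'cy': 206.2493782688136, 'extrinsics': array([[-4.95296481e-01,  5.64227677e-01, -6.60551682e-01,
         1.64797327e+00],
       [ 8.68722565e-01,  3.23074055e-01, -3.75425439e-01,
         6.02766537e-01],
       [ 1.58168738e-03, -7.59783051e-01, -6.50174757e-01,
         1.18775097e+00],
       [ 0.00000000e+00,  0.00000000e+00,  0.00000000e+00,
         1.00000000e+00]])}
guard_bar [261.4 162.5] 0.68 [ 0.463 -0.147  0.19 ]
guard_pivot [241.9 201.3] 0.62 [ 0.644 -0.112  0.16 ]
tool_rest [263.5 185.7] 0.91 [ 0.485 -0.127  0.11 ]
hose_top [289.4 174.3] 0.79 [0.587 0.031 0.285]
hose_top [204.4 196.1] 0.42 [ 0.801 -0.132  0.285]
spray_can [179.9 187. ] 0.67 [ 0.535 -0.48   0.   ]
spray_can [199.9 193.8] 0.58 [ 0.531 -0.387  0.   ]
flange_wrench [220.6 218.7] 0.56 [ 0.614 -0.232  0.006]
dressing_stick [339.9 242. ] 0.73 [0.504 0.187 0.   ]
grinder [249.2 227.3] 0.7 [ 0.596 -0.122  
[... 278 characters left out ...]
       [ 0.01674837, -0.76347649, -0.64561842,  1.19079175],
       [ 0.        ,  0.        ,  0.        ,  1.        ]])}
guard_pivot [300.2 234.9] 0.71 [ 0.65  -0.123  0.16 ]
tool_rest [252.7 267.8] 0.65 [ 0.477 -0.131  0.11 ]
hose_top [259.6 180.3] 0.61 [0.597 0.039 0.285]
tool_bit [255.6 268.1] 0.52 [ 0.484 -0.136  0.11 ]
spray_can [296.3 369.9] 0.97 [ 0.447 -0.434  0.   ]
spray_can [327.1 367.3] 0.96 [ 0.524 -0.469  0.   ]
spray_can [306.8 338.2] 0.69 [ 0.528 -0.362  0.   ]
flange_wrench [309.1 296.6] 0.69 [ 0.617 -0.24   0.006]
flange_wrench [280.1 278.2] 0.23 [ 0.577 -0.129  0.006]
dressing_stick [214.6 232.8] 0.56 [0.488 0.179 0.   ]
grinder [280.6 275.4] 0.88 [ 0.588 -0.115  0.   ]
```

```bash
python3 -c "
import cv2,numpy as np
a=cv2.imread('pics/scene0.png');b=cv2.imread('pics/side0.png')
print(a.shape)"
```

```text
(420, 560, 3)
```

View pics/scene0.png

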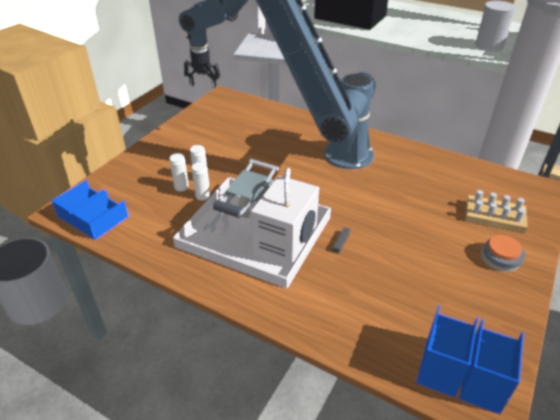

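View pics/side0.png

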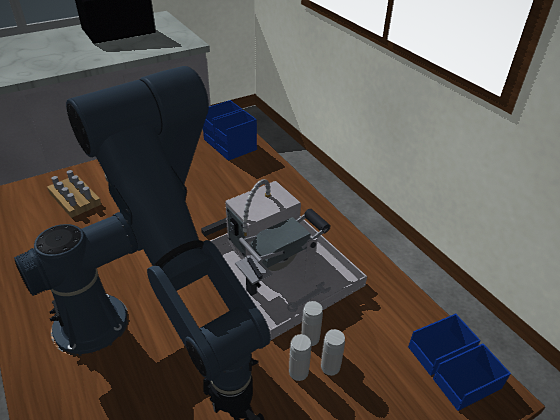

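Scene picture: one grinder, with its bar at about (262,163) and its front facing the robot. The three cans are at (180,172), (199,160) and (201,182), the stick is at (340,240), and the tray's right side is clear. In the side view the bar is at about (250,262) and the cans are at (300,357), (333,352) and (313,323). The farthest left is the one at (313,323). None of the cans will be touched, and nothing else looks like the bar.

Next I'll fit the grinder pose and check it in one crop.

```bash
cat > fit.py <<'E'
from h import *
from scipy.optimize import least_squares
P={'guard_bar':(-.125,0,.19),'guard_pivot':(.06,0,.16),'grinder':(0,0,0)}
obs=[]
def G(v,p):
    c,s=np.cos(v[2]),np.sin(v[2]); p=np.atleast_2d(p); return np.c_[v[0]+c*p[:,0]-s*p[:,1],v[1]+s*p[:,0]+c*p[:,1],p[:,2]]
def fit(obs,v0=(.59,-.12,.1)):
    def res(v):
        return np.concatenate([(proj(K,T,G(v,p))[0]-uv)/s for K,T,p,uv,s in obs])
    r=least_squares(res,v0,loss='soft_l1'); return r
E
python3 - <<'E'
from fit import *
for n in ['scene','side']:
    K,T=cam(n); manip.snapshot(n)
    for q,p in P.items():
        for r in manip.mark_of(n,q)[:1]: obs.append((K,T,p,np.array(r['position']),1)); print(n,q,r['position'],r['p'])
r=fit(obs); print(r.x,np.round(r.fun,1)); np.save('v0.npy',r.x)
v=r.x
print(manip.get_calibration('wrist'))
out=[]
for n,(u,w) in [('scene',(170,130)),('side',(190,170))]:
    K,T=cam(n); im=cv2.imread(f'pics/{n}0.png')
    S=4;crop=cv2.resize(im[w:w+150,u:u+100*2],None,fx=S,fy=S,interpolation=cv2.INTER_CUBIC)
    d=lambda p,c:cv2.circle(crop,tuple(int(a) for a in (proj(K,T,G(v,p))[0]-[u,w])*S),3,c,-1)
    for p in [(x,y,.045) for x in(-.175,.195) for y in(-.18,.24)]+[(x,y,.203) for x in(-.08,.12) for y in(.08,.24)]: d(p,(0,0,255))
    for y in(-.055,0,.055): d((-.125,y,.19),(0,255,0))
    cv2.imwrite(f'pics/{n}1.png',crop)
E
```

```text
scene guard_pivot [239.1, 204.0] 0.58
scene grinder [247.5, 228.0] 0.78
side guard_bar [248.2, 249.1] 0.69
side guard_pivot [295.9, 230.7] 0.84
side grinder [280.3, 278.0] 0.61
[ 0.59126781 -0.11550578  0.08861954] [ 2.1 -1.4  3.9 -0.8  0.3  0.1  2.4  1.6  1.3 -2.8]
{'fov_y': 62.90233188410402, 'cx': 281.4978486954048, 'cy': 211.1819339261185, 'tool_from_camera': array([[ 1.01036332e-03, -9.60579035e-01, -2.78005211e-01,
         7.08181237e-02],
       [ 9.99999176e-01,  1.19083721e-03, -4.80317509e-04,
         1.02926165e-03],
       [ 7.92441879e-04, -2.78004496e-01,  9.60579446e-01,
        -1.42892176e-01],
       [ 0.00000000e+00,  0.00000000e+00,  0.00000000e+00,
         1.00000000e+00]])}
```

View pics/scene1.png

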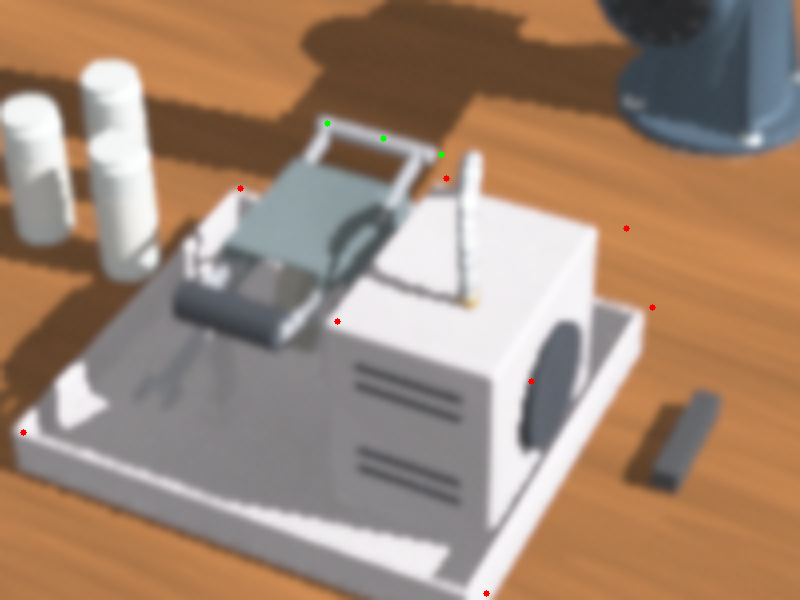

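View pics/side1.png

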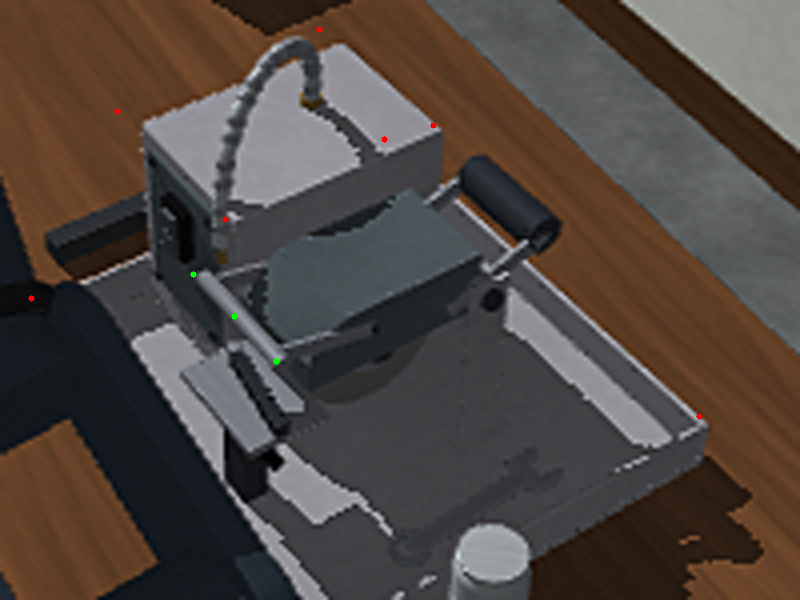

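The crops show the fit agrees with the bar to about 1 or 2 px: scene bar ends at crop (321,121) and (440,154), side bar ends at (203,273) and (281,358). I'll refine with the tray corners and bar ends, then plan the move.

Run:
```python
from fit import *
o=[('scene',(-.125,-.055,.19),(321,121)),('scene',(-.125,.055,.19),(440,154)),('scene',(.195,-.18,.045),(17,430)),('scene',(-.175,.24,.045),(645,313)),('scene',(.195,.24,.045),(470,590)),
('side',(-.125,.055,.19),(203,273)),('side',(-.125,-.055,.19),(281,358)),('side',(.195,-.18,.045),(706,428))]
off={'scene':(170,130),'side':(190,170)}
for n,p,uv in o:
    K,T=cam(n); obs.append((K,T,p,np.array(uv)/4+off[n],1))
r=fit(obs); v=r.x; print(v,np.round(r.fun,1)); np.save('v.npy',v)
s=manip.sense(); Rm=R.from_quat(s['tool_rot']); print('tool x,y in world',Rm.as_matrix().round(3).tolist())
print('bar',G(v,(-.125,0,.19)),'pre',G(v,[(-.19,-.005,.26),(-.19,-.005,.18)]))
for g in [(-.19,-.005,.28),(-.19,-.005,.18)]:
    print('delta tool mm',(Rm.inv().apply(G(v,g)[0]-s['tcp_pos'])*1000).round(1))
tx=Rm.apply([1,0,0]); print('yaw tool x',np.degrees(np.arctan2(tx[1],tx[0])),'grinder',np.degrees(v[2]))
```

```text
[ 0.59422881 -0.12124149  0.06662583] [ 0.5  0.5 -1.   0.4 -0.8 -0.5  0.6 -0.4  0.1  1.6 -0.7  0.4 -0.1  1.4
  0.2 -0.7]
tool x,y in world [[0.955, 0.295, -0.0], [0.295, -0.955, -0.0], [-0.0, 0.0, -1.0]]
bar [[ 0.46950615 -0.12956356  0.19      ]] pre [[ 0.40498325 -0.13887994  0.26      ]
 [ 0.40498325 -0.13887994  0.18      ]]
delta tool mm [ 345.9 -372.7  -48.7]
delta tool mm [ 345.9 -372.7   51.3]
yaw tool x 17.176702342970774 grinder 3.8173790431569836
```

Call:
step_arm --targets "20 -20 -30 0; 50 -55 -49 1; 82 -90 -49 2.5; 115 -126 -49 4; 148 -162 -49 5.5; 182 -198 -49 7; 216 -234 -49 8.5; 250 -270 -49 10; 284 -306 -49 11.5; 315 -340 -49 13; 346 -373 -49 13.4; 346 -373 -49 13.4" --gripper 1 --squeeze 20

```text
t: 2.6
tcp_pos: [0.406, -0.1337, 0.2805]
tool_rot: [0.999, 0.037, 0.0, -0.001]
force: [0.1, -0.2, -0.3]
finger_gap: 0.003
gripper_force: 0.0
```

Run:
```python
from fit import *
s=manip.sense(); print(s['t'],s['tcp_pos'],s['finger_gap'],s['force'])
v=np.load('v.npy');K,T=cam('wrist'); im=manip.snapshot('wrist')[...,::-1].copy()
for y in(-.055,0,.055): cv2.circle(im,tuple(int(a) for a in proj(K,T,G(v,(-.125,y,.19)))[0]),3,(0,255,0),-1)
print([ (r['position'],r['p']) for r in manip.mark_of('wrist','guard_bar')], proj(K,T,G(v,(-.125,0,.19))))
cv2.imwrite('pics/w1.png',im)
tx=R.from_quat(s['tool_rot']).apply([1,0,0]); print(np.degrees(np.arctan2(tx[1],tx[0])))
```

```text
2.6 [ 0.40601643 -0.13367784  0.28052172] 0.0032706491527978534 [ 0.14762284 -0.21388672 -0.31628959]
[([291.4, 123.9], 0.87)] [[281.41249954 123.58365925]]
4.208336191981409
```

View pics/w1.png

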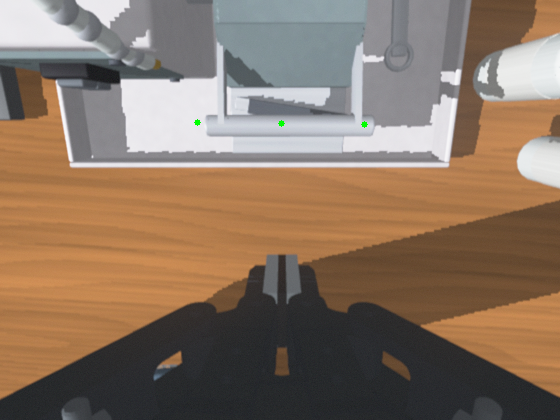

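The wrist picture shows the bar at columns 207–373, row 125, parallel to the image rows, with the shut fingers at column 282. The bar's middle is about 5 mm to tool +y. I'll descend in front of the bar now.

Call:
step_arm --targets "10 2 -0 0; 20 5 30 0; 25 5 60 0; 25 5 90 0; 25 5 104 0; 30 5 104 0; 35 5 104 0; 35 5 104 0"

```text
t: 3.5
tcp_pos: [0.4422, -0.1429, 0.1773]
tool_rot: [0.999, 0.032, 0.002, 0.001]
force: [0.2, -1.0, 0.0]
finger_gap: -0.001
gripper_force: 0.0
```

Call:
step_arm --targets "2 0 0 0; 4 0 0 0; 6 0 0 0; 8 0 0 0; 8 0 0 0"

```text
t: 4.0
tcp_pos: [0.4486, -0.1407, 0.1765]
tool_rot: [0.999, 0.033, 0.0, 0.0]
force: [0.1, -0.5, 0.6]
finger_gap: -0.001
gripper_force: 0.0
```

Call:
step_arm --targets "2 0 0 0; 4 0 0 0; 4 0 0 0"

```text
t: 4.3
tcp_pos: [0.4509, -0.1403, 0.1762]
tool_rot: [0.999, 0.033, -0.002, -0.0]
force: [-5.1, -2.2, 2.9]
finger_gap: 0.002
gripper_force: 2.4
```

Contact is made at about 5 N. Next I'll follow the arc upward with a light forward bias.

Call:
step_arm --targets "2 0 -2 0; 3 0 -5 0; 4 0 -9 0; 5 0 -13 0; 6 0 -17 0; 7 0 -21 0"

```text
t: 4.9
tcp_pos: [0.455, -0.1399, 0.1961]
tool_rot: [0.999, 0.034, -0.005, -0.001]
force: [-8.4, -5.4, -1.2]
finger_gap: -0.001
gripper_force: 4.6
```

Run:
```python
from fit import *
s=manip.sense(); print(s['t'],s['tcp_pos'],s['force'])
im=manip.snapshot('side')[...,::-1]; cv2.imwrite('pics/s2.png',cv2.resize(im[190:320,190:390],None,fx=4,fy=4,interpolation=cv2.INTER_CUBIC))
```

```text
4.9 [ 0.4550294  -0.13986273  0.19611707] [-8.42446908 -5.4078955  -1.18627441]
```

View pics/s2.png

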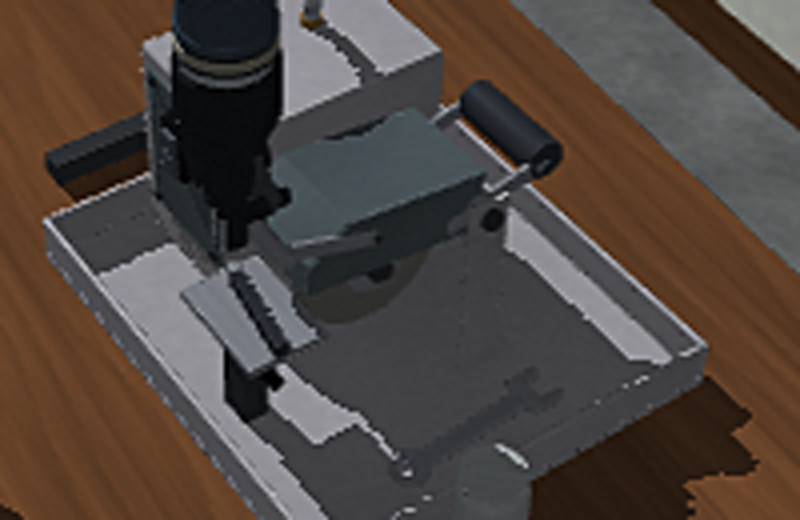

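The counterweight and holders show the guard has started to rise, at about 0.1 rad. I'll keep following the arc and relieve the sideways force.

Call:
step_arm --targets "2 2 -6 0; 5 4 -14 0; 8 4 -22 0; 12 4 -30 0; 16 4 -38 0; 20 4 -45 0; 24 4 -52 0; 24 4 -52 0"

```text
t: 5.75
tcp_pos: [0.477, -0.1389, 0.2484]
tool_rot: [0.999, 0.034, -0.008, -0.004]
force: [-13.0, 4.3, 5.1]
finger_gap: -0.001
gripper_force: 6.6
```

Run:
```python
from fit import *
s=manip.sense(); print(s['t'],s['tcp_pos'],s['force'])
im=manip.snapshot('side')[...,::-1]; cv2.imwrite('pics/s3.png',cv2.resize(im[150:320,190:390],None,fx=3.5,fy=3.5,interpolation=cv2.INTER_CUBIC))
```

```text
5.75 [ 0.47699567 -0.13891627  0.24840063] [-13.018493     4.2533453    5.10534037]
```

View pics/s3.png

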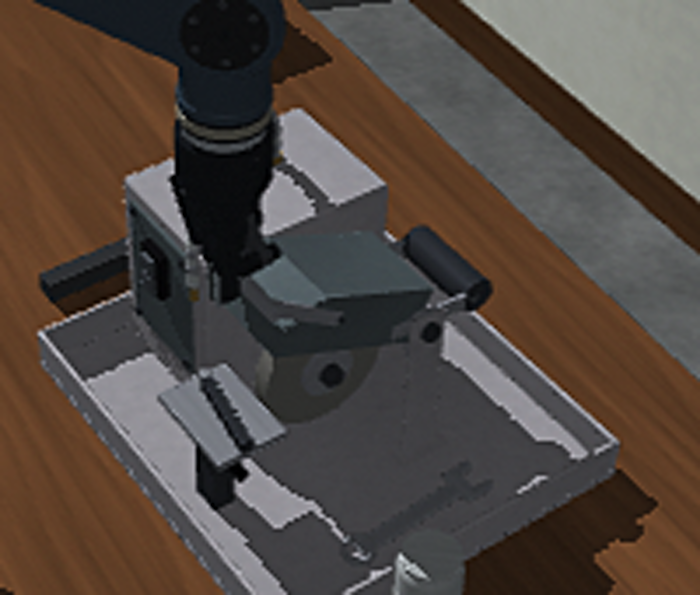

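The side picture shows the guard at about 0.4 rad, the fingertips on the bar near crop (225,290), and the tool bit still on the rest. The arc continues.

Call:
step_arm --targets "3 -1 -8 0; 8 -2 -15 0; 13 -2 -22 0; 19 -2 -28 0; 24 -2 -34 0; 30 -2 -40 0; 36 -2 -45 0; 42 -2 -50 0; 42 -2 -50 0"

```text
t: 6.7
tcp_pos: [0.5257, -0.1374, 0.3001]
tool_rot: [0.999, 0.033, 0.001, 0.0]
force: [-1.3, -1.2, 1.6]
finger_gap: -0.001
gripper_force: 0.8
```

Call:
step_arm --targets "8 0 -6 0; 16 0 -11 0; 25 0 -16 0; 34 0 -21 0; 42 0 -25 0; 50 0 -29 0; 58 0 -32 0; 66 0 -35 0; 74 0 -37 0; 80 0 -38 0"

```text
t: 7.7
tcp_pos: [0.606, -0.1324, 0.3375]
tool_rot: [0.999, 0.033, 0.0, 0.0]
force: [-1.1, 0.0, 0.3]
finger_gap: 0.002
gripper_force: 0.0
```

Call:
step_arm --targets "4 0 0 0; 8 0 0 0; 12 0 0 0; 12 0 -1 0; 12 0 -1 0; 6 0 -1 0; 0 0 -1 0; -10 0 -1 0; -25 0 -5 0; -45 0 -5 0; -70 0 -5 0; -100 0 -5 0"

```text
t: 8.9
tcp_pos: [0.5039, -0.1389, 0.3424]
tool_rot: [0.999, 0.033, 0.0, 0.0]
force: [-0.3, -0.4, 0.1]
finger_gap: -0.001
gripper_force: 0.0
```

Call:
step_arm --targets "-20 0 0 0; -40 0 0 0; -40 0 0 0; -40 0 0 0; -40 0 0 0; -40 0 0 0; -40 0 0 0; -40 0 0 0"

```text
t: 9.7
tcp_pos: [0.4657, -0.1415, 0.3421]
tool_rot: [0.999, 0.033, -0.0, -0.0]
force: [-0.8, 0.9, -0.6]
finger_gap: 0.0
gripper_force: 0.0
```

Run:
```python
from fit import *
s=manip.sense(); print(s['t'],s['tcp_pos'],s['force'])
im=manip.snapshot('side')[...,::-1]; cv2.imwrite('pics/s4.png',cv2.resize(im[130:390,130:400],None,fx=2.2,fy=2.2,interpolation=cv2.INTER_CUBIC))
```

```text
9.7 [ 0.46567989 -0.14152727  0.3420898 ] [-0.75356579  0.93717534 -0.55891994]
```

View pics/s4.png

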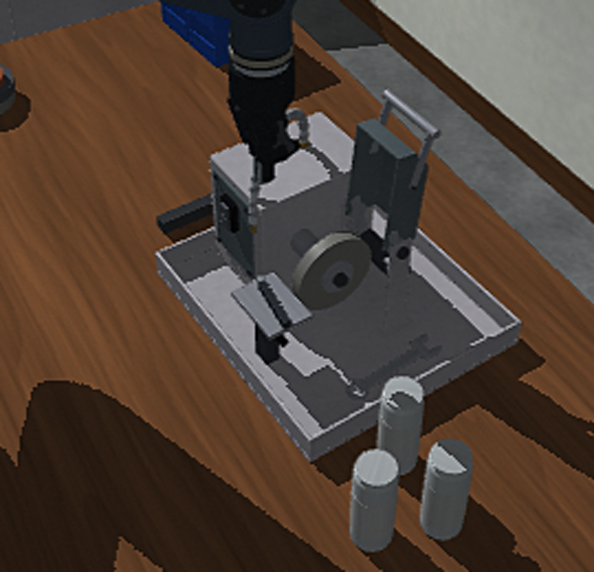

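The picture shows the guard standing raised with its bar at crop (410,113). The tool bit, wrench, cans and stick are where they were, and the gripper is clear. I'll check the angle before handing in.

Run:
```python
from fit import *
v=np.load('v.npy');K,T=cam('side')
for th in (1.3,1.5,1.6,1.66):
    f=np.arctan2(30,185)+th; print(th,((proj(K,T,G(v,(.06-.1874*np.cos(f),-.004,.16+.1874*np.sin(f))))[0]-130)*2.2).round(0))
```

```text
1.3 [371. 129.]
1.5 [394. 120.]
1.6 [405. 117.]
1.66 [411. 115.]
```

Call:
step_arm --targets "0 0 0 0; 0 0 0 0; 0 0 0 0; 0 0 0 0; 0 0 0 0"

```text
t: 10.25
tcp_pos: [0.4653, -0.1416, 0.3423]
tool_rot: [0.999, 0.033, -0.0, -0.0]
force: [0.6, 0.0, -0.0]
finger_gap: 0.003
gripper_force: 0.0
```

```bash
python3 -c "
from station import manip
print(manip.sign_off())"
```

```text
the job is handed in; nothing more can be done
None
```

I pushed the guard up past its balance point; it swung back onto its rear stop and stayed raised (about 1.66 rad by the side camera). Nothing else looked moved, and I handed the job in at about 10 s; no verdict came back.

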